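# Pop the push-to-open organizer lid and push it right back

### The job

Three grey bit organizers with push-to-open lids stand on the bench. With a fingertip, press down the front edge (the one nearer the robot) of the widest organizer's lid so that its catch lets go, take the finger away so that the lid springs up ajar by itself, then push the lid from its front edge up and back, past upright, until it rests against its stop and stays open. Do not pick anything up, leave the organizer standing where it is, keep the two narrow lids shut and leave the other things on the bench alone.

Things in the scene. Friction and masses are not known exactly. Their poses are not given: they have to be found in the camera images.
- wide: The widest organizer, grey plastic, loose, about 0.9 kg: 116 mm (x) by 124 mm (y), 60 mm high to the shut lid's flat top. Origin: centre of its underside on the bench. +x points from the lid's free front edge to its hinge side, z up; the front faces the robot, turned up to 0.45 rad. Box walls 48 mm high, 6 mm in from the lid's edges; only the lid overhangs.
- wide_lid (a joint): Lid angle, rad: 0 shut and caught. Pressing the front edge down 4 to 5 mm (-0.04, about 2 N; firm stop at -0.052) frees the catch for good; with the finger away a spring lifts the lid to about 1.0 (ajar); pressed less, it stays caught (press again). Above that it moves freely (75 g, light damper): falls back to ajar if let go before upright (1.57), past it leans slowly open to its stop at 1.8.
- wide_front (a point): Middle of the top front edge of the lid, moving with it. The lid is a panel 5 mm thick with a 3 mm thick skirt hanging 10 mm below it at the front and sides. A black thumb mark lies on top at the front. This point is 116 mm from the hinge line and 5 mm above the panel's underside; the skirt's lower edge is 15 mm below it, square to the panel (45 mm above the bench when shut).
- wide_hinge (a point): Middle of the lid's hinge line, which runs along the organizer's y in the plane of the lid panel's underside: 58 mm in +x from the organizer's origin, 55 mm above the bench. Its frame turns with the lid.
- narrow_a: Narrow grey plastic bit organizer, a bystander with the same kind of lid: 116 mm (x) by 72 mm (y) by 60 mm high; loose, about 0.65 kg. Origin: centre of its underside on the bench; +x points to its hinge side, z up.
- narrow_b: Narrow grey plastic bit organizer, a bystander with the same kind of lid: 116 mm (x) by 72 mm (y) by 60 mm high; loose, about 0.65 kg. Origin: centre of its underside on the bench; +x points to its hinge side, z up.
- narrow_a_lid (a joint): Lid angle of narrow_a, rad; 0 shut. To stay shut.
- narrow_b_lid (a joint): Lid angle of narrow_b, rad; 0 shut. To stay shut.
- sanding_block: Bystander: loose beech sanding block, 110 by 65 by 40 mm high, beyond the organizers. Origin: centre of its underside.
- marking_gauge: Bystander: loose steel marking gauge, 200 mm long beam lying roughly along the world's x, fence 45 mm wide, 50 mm high with its screw, to the right (-y) of the organizers. Origin: below the beam's middle, on the bench.
- tray: Bystander: loose white ceramic tray, 130 by 170 by 22 mm, beyond the organizers. Origin: centre of its underside.
- router_bit: Bystander: steel router bit, 54 mm long, 18 mm across, lying in the tray. Origin: below its middle.
- wrench: Bystander: loose steel wrench, 170 mm long, lying to the left (+y) of the organizers. Origin: below its middle.
- glue: Bystander: loose white bottle, 60 mm across, 150 mm tall, beyond the organizers on the left. Origin: centre of its underside.
Things that resemble listed ones, but are neither listed nor needed, are in the scene too. What is shaped like the wide but orange or turquoise is not meant.

How it is judged (in metres and radians):
On the way, in this order (a step that is already met when the one before it is completed fails the run):
1. a finger presses the widest organizer's lid in until its catch lets go (value of joint wide_lid below -0.02 rad and contact force between the fingers and wide_lid above 0.3 N), for 0.02 s.
2. the lid has sprung ajar by itself, with nothing of the robot touching it (value of joint wide_lid between 0.7 and 1.3 rad and contact force between each of the fingers, the arm and wide_lid below 0.05 N), for 0.2 s.
At the end, for the whole second after the job is handed in: The widest organizer's lid stands open beyond 1.68 rad (stop at 1.8 rad), at rest; both narrow lids are shut (under 0.05 rad); every organizer and every other loose thing is within 25 mm of where it began, and the widest organizer stands flat (within 0.05 rad) and still (value of joint wide_lid above 1.68 rad and velocity of joint wide_lid between -0.1 and 0.1 rad/s and value of joint each of narrow_a_lid, narrow_b_lid below 0.05 rad and distance of each of wide, narrow_a, narrow_b, sanding_block, marking_gauge, tray, router_bit, wrench, glue from where it was at the start of the episode below 0.025 m and angle between wide's own z axis and vertical below 0.05 rad and linear speed of wide below 0.02 m/s); the robot touches nothing.
It fails at once if a narrow organizer's lid is opened (value of joint any of narrow_a_lid, narrow_b_lid above 0.1 rad).
It fails at once if an organizer is lifted, carried, tipped or pushed away (distance of any of wide, narrow_a, narrow_b from where it was at the start of the episode above 0.03 m or height (world z) of any of wide, narrow_a, narrow_b above 0.012 m or angle between any of wide, narrow_a, narrow_b's own z axis and vertical above 0.3 rad).
It fails at once if a bystander is picked up or pushed away (distance of any of sanding_block, marking_gauge, tray, router_bit, wrench, glue from where it was at the start of the episode above 0.03 m).
It also fails if it takes over 45 s, if anything falls off the work surface, if the arm or the gripper's body presses on something with over 40 N, if the wrist force passes 120 N, or if a joint passes its speed limit or range.

### The arm

A 7-joint arm with a two-finger parallel gripper is mounted at the origin on the work surface. World frame = base frame: x ahead of the robot, y to its left, z up, the work surface at z = 0. Lengths are in mm, angles in rad, forces in N, time in s.
With the tool pointing down it reaches from about 425 to 950 mm from the base axis. Payload 4.7 kg.
Tool frame: the origin (TCP) lies on the centre line of the jaws, within the pads' length; the fingertips stand 19 mm ahead of it and the grasp point (between the pads) is the TCP; z points along the fingers, y is the line along which they close (so a half turn about z gives the same grasp; the last joint's range is limited). The gripper opens to 85 mm and grips with 20 to 120 N. Pads are 22 mm wide; open, the fingers measure 114 mm over their backs; the gripper's body (76 mm by 85 mm) begins 54 mm behind the grasp point. The pads swing forward as they close: fully open they stand 13 mm farther back than shut.
Start: joints at [-1.364, 0.469, -0.049, 1.532, 0.024, 1.141, -0.082], TCP at [157.652, 656.348, 250.335] pointing down, gripper open.
Joint ranges: [-2.59, 2.59], [-0.33, 1.99], [-1.39, 1.29], [0.1, 2.45], [-1.04, 4.18], [0.21, 1.99], [-2.66, 2.66]. Speed limits (rad/s): [2.57, 2.57, 3.14, 3.14, 3.14, 3.14, 3.14].

### API

Orientations are given as a unit quaternion [w, x, y, z].
In Python, from cell import * gives the robot as it stands.
- The arm moves only by the tool play_rows, never from a script. Its argument "plan" is a list of rows, each a list of 5 numbers: the shift along the tool's x, y, z scaled (see below), then the turn about the tool's z scaled (see below), then the gripper's target within -1 to 1 (shut at 1, half-way at 0, fully open at -1). In form: [[x, y, z, roll, hand], ...]. A call has 1 to 12 rows; each row is the pose to reach, as a shift and turn from the pose commanded when the call began, along the tool's axes at that moment, turning the shorter way round; what a row does not reach only later rows make up. The controller multiplies each number of a shift by 150 mm and each number of a turn by pi rad. A row lasts 1/12 s, in which the tool goes at most 41.7 mm and 7.16 degrees, less where a joint would pass 70% of its speed; a pose out of reach is approached as far as the arm can. A call with a number of a shift or a turn outside -1 to 1 is refused whole. A call with a gripper value outside its range is refused whole. The fingers move at their own pace and stop on an object; "force" is the grip in N (left out, the last holds). Time passes only in rows, so rows that repeat a pose let the fingers close. It gives the time, the measured TCP pose, the force, the opening and the grip force at its end, in the units of the state.
- get_obs(): the state, without advancing time (a new reading comes with each control period).
- snapshot(name): name is "side" or "top"; returns the picture (480x640x3 uint8, red, green, blue); there is no depth.
- camera_params(name): a dict with "fovy" (degrees; the focal length in pixels is half the picture's height over the tangent of half this angle, whatever the lens; pixels are square), "cx", "cy" (the principal point, pixels), "R" (3x3) and "t" (3): a world point X has camera coordinates R X + t. Camera axes: x right, y down, z forward; pixel columns grow to the right and rows downward; lengths in mm; the calibration is good to about 2 mm. A picture is of the moment at which its call begins. camera_params takes no time and is no camera call.
- sign_off(): hands the job in; it is judged then, once.
Trained networks look in the newest picture that a camera, given by its name, has taken for a name from the list of things; names that differ only in an ending like _2 or _b are one class to them, and where a whole thing is asked for, a point or a joint stands for the part that bears it (a point fixed in the world has none). Each returns a list of dicts, best first, with "score" (0 to 1); they miss things now and then, are a little off and sometimes report something else, mostly with a low value. They report only what shows in the picture. A call takes as long as a camera call. They do not tell look-alikes from the thing itself.
- look_for(camera, thing): "box" ([left, top, right, bottom] in pixels, round what is visible of it).
The state is a dict: "t": time; "qpos": joint angles; "joint_vel": joint speeds; "tau": joint torques, N m; "tool_pos": TCP position; "orientation": TCP orientation; "contact_force": force on the tool from outside, world axes, zero at the start; "moment": the same for the moment, N m; "opening": opening from 0.0 (shut) to 1.0 (fully open); "finger_force": force on a finger pad.
Only numpy, scipy, OpenCV 4.12 (cv2) and the standard library are available. Lean on these libraries where they do the work, as an engineer would, in place of code of your own. Each camera call takes 0.05 s, during which the arm holds its last target. There are 200 camera calls.

## Working session

There is one attempt and no reset: what is moved stays moved. The work goes in short steps, Python scripts to look and compute and a tool call to move; the robot and the scene stay as the last step left them, time stands still between calls to the robot, and variables do not carry over. Pictures are saved under pics/ and viewed, at most 10 in all, crops included, and the job is handed in when it is done.

Besides the shell and the picture viewer there is one more tool, called after ">>>" as name([rows], argument=value, ...), one row to a line, values as JSON. play_rows: Moves the arm, as the interface text tells. Shifts and turns lie within -1 to 1; 1 stands for 150 mm of shift or pi rad of turn. Its arguments: {"type":"object","properties":{"plan":{"type":"array"},"force":{"type":"number"}},"required":["plan"]}

```bash
mkdir -p pics
python3 - <<'E'
from cell import *
import cv2,numpy as np
for n in("top","side"):
    im=snapshot(n); cv2.imwrite(f"pics/{n}0.png",im[:,:,::-1])
    p=camera_params(n);print(n,p)
    for th in("wide","narrow_a","marking_gauge"):
        print(th,[(np.round(d["box"]),round(d["score"],2)) for d in look_for(n,th)])
o=get_obs();print(o)
E
```

```text
top {'fovy': 43.064991029224984, 'cx': 325.98498857907526, 'cy': 245.97032177547882, 'R': array([[-0.0019689 , -0.9999851 ,  0.00509201],
       [-0.99516857,  0.00145952, -0.0981702 ],
       [ 0.0981613 , -0.0052607 , -0.99515661]]), 't': array([ -12.62500273,  545.33419965, 1379.0116048 ])}
wide [(array([402., 300., 475., 375.]), 0.92), (array([490., 137., 564., 210.]), 0.78), (array([372., 216., 437., 279.]), 0.59), (array([207., 240., 253., 299.]), 0.17)]
narrow_a [(array([287., 239., 335., 297.]), 0.71), (array([237., 132., 309., 190.]), 0.69), (array([204., 242., 250., 298.]), 0.58)]
marking_gauge [(array([452., 207., 475., 290.]), 0.77)]
side {'fovy': 51.20091949515371, 'cx': 311.97516692564545, 'cy': 251.14338109456057, 'R': array([[-0.99327874, -0.11486971, -0.01422293],
       [-0.04666086,  0.50983681, -0.85900477],
       [ 0.105925  , -0.85256752, -0.51176998]]), 't': array([ 567.8652543 ,  100.58520365, 1198.39211587])}
wide [(array([262., 174., 307., 210.]), 0.86), (array([374., 204., 430., 252.]), 0.7), (array([298., 214., 355., 257.]), 0.64)]
narrow_a [(array([311., 305., 369., 355.]), 0.77), (array([318., 253., 372., 295.]), 0.58)]
marking_gauge [(array([299., 209., 364., 224.]), 0.67)]
{'t': 0.4, 'qpos': array([-1.36389503,  0.46873325, -0.0486186 ,  1.53268499,  0.02412198,
        1.14095693, -0.08231424]), 'joint_vel': array([ 0.00079613,  0.00030276, -0.00256186, -0.00188113,  0.00086691,
        0.0025328 ,  0.00079292]), 'tau': array([-2.09501782e-04, -5.09544611e+01, -4.65426303e-02, -2.37631774e+01,
        1.07668262e-02,  2.77371320e-03, -1.27329963e-05]), 'tool_pos': array([157.63565124, 656.27454865, 250.16654338]), 'orientation': array([-1.92424621e-05,  1.17615011e-01,  9.93059263e-01, -9.71627719e-05]), 'contact_force': array([ 1.16728399,  0.67500156, -0.12913548]), 'moment': array([ 0.01111948,  0.01440282, -0.04932055]), 'finger_force': 0.0, 'opening': 0.9982569581128333}
```

View pics/top0.png

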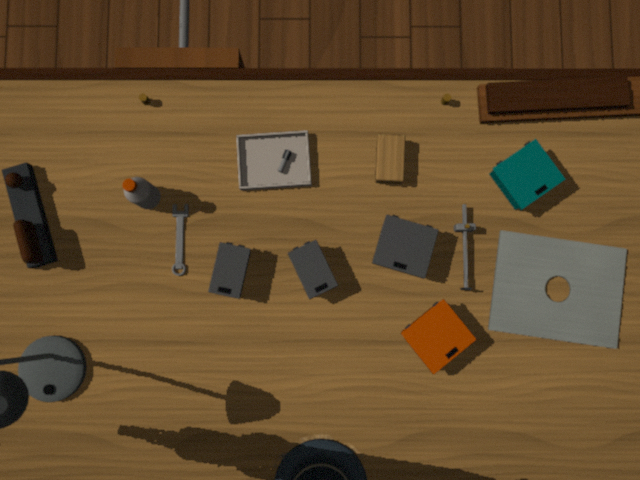

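View pics/side0.png

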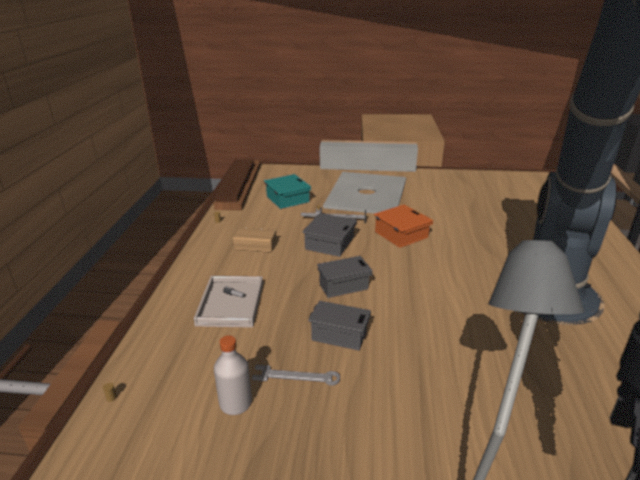

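The top view shows the wide grey organizer at about (405,247), with its thumb mark at (400,266). The narrow ones are at (230,270) and (313,270), and the gauge is at (467,250). A desk lamp (base at (50,370), head at about (250,400)) stands between the arm's start and the target. Next I'll measure the lid and the lamp.

```bash
cat > h.py <<'E'
from cell import *
import cv2,numpy as np
def K(n):
    p=camera_params(n); f=240/np.tan(np.radians(p["fovy"])/2); return p,f
def proj(n,X):
    p,f=K(n); c=np.atleast_2d(X)@p["R"].T+p["t"]; return c[:,:2]/c[:,2:]*f+[p["cx"],p["cy"]]
def ray(n,uv):
    p,f=K(n); d=p["R"].T@np.array([(uv[0]-p["cx"])/f,(uv[1]-p["cy"])/f,1]); return -p["R"].T@p["t"],d
def atz(n,uv,z):
    o,d=ray(n,uv); return o+d*(z-o[2])/d[2]
def tri(a,b):
    (o1,d1),(o2,d2)=ray("top",a),ray("side",b)
    s=np.linalg.lstsq(np.c_[d1,-d2],o2-o1,rcond=None)[0]; p,q=o1+d1*s[0],o2+d2*s[1]
    return (p+q)/2,np.linalg.norm(p-q)
E
python3 - <<'E'
from h import *
np.set_printoptions(precision=1,suppress=True)
im=cv2.imread("pics/top0.png")
c=im[205:290,360:485]; cv2.imwrite("pics/crop.png",cv2.resize(c,None,fx=6,fy=6,interpolation=cv2.INTER_CUBIC))
print("mark",atz("top",(400,266),60), "narrow marks",atz("top",(321,287),60),atz("top",(224,290),60))
print("lamp base",atz("top",(52,368),20))
for a,b in [((229,396),(540,245)),((262,383),(540,245)),((255,403),(537,290))]: print(tri(a,b))
print(proj("side",[[157,656,250]]),proj("top",[[157,656,250]]))
E
```

```text
mark [ 496.5 -179.9   60. ] narrow marks [449.6  -2.   60. ] [443.3 215.1  60. ]
lamp base [268.3 609.6  20. ]
(array([180.6, 190.6, 235.1]), np.float64(113.28548858015918))
(array([182.1, 136.5, 207.6]), np.float64(154.3008993884125))
(array([149.1, 153.2, 110.9]), np.float64(110.69340467744355))
[[628.  453.3]] [[-29.6 440.6]]
```

View pics/crop.png

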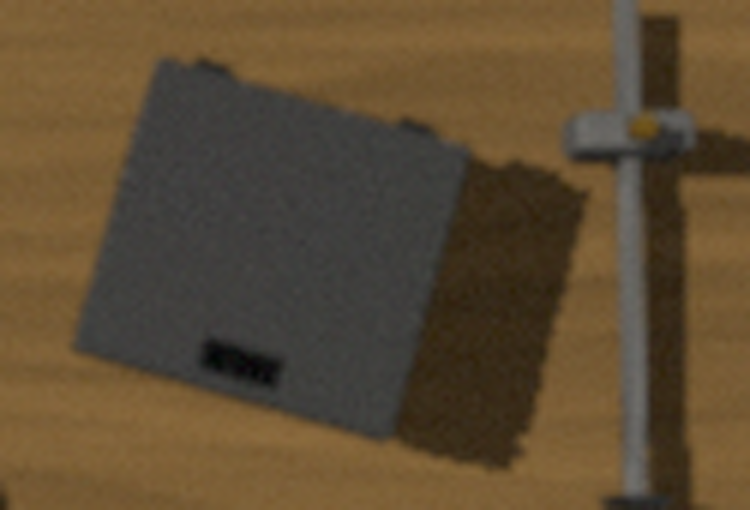

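The crop shows the lid corners clearly: front-left (75,348), front-right (392,440), back-right (470,152), back-left (160,60). The thumb mark is near the front edge. The cone at (250,400) in the top view is probably the lamp's shadow, and the disc at (52,368) the lamp head.

Run:
```python
from h import *
from scipy.optimize import least_squares
np.set_printoptions(precision=1,suppress=True)
print(proj("side",[[0,0,0],[0,0,300]]),proj("top",[[0,0,0]]))
for b in [(540,243),(537,290),(540,270)]: print(tri((52,368),b))
C=np.array([(75,348),(392,440),(470,152),(160,60)])/6+[360,205]-0.4
W=np.array([atz("top",c,60) for c in C]); print(W, [np.linalg.norm(W[i]-W[i-1]) for i in range(4)])
L=np.array([[-58,62],[-58,-62],[58,-62],[58,62]])
def X(p):
    c,s=np.cos(p[2]),np.sin(p[2]); return np.c_[L@np.array([[c,s],[-s,c]])+p[:2],[60]*4]
r=least_squares(lambda p:(proj("top",X(p))-C).ravel(),[550,-190,-.3]);p=r.x
print(p[:2],"yaw %.3f"%p[2],"res",r.fun)
u=np.array([np.cos(p[2]),np.sin(p[2])])
print("front",p[:2]-58*u,"hinge",p[:2]+58*u)
print("gauge",[atz("top",(x/6+360,y/6+205),20)for x,y in [(625,10),(640,500),(570,130)]])
print("orange",[atz("top",q,60)for q in [(441,300),(402,334),(437,372),(475,335)]])
print("side proj",proj("side",X(p)))
```

```text
[[549.3 293.2]
 [582.2 175.8]] [[320.4 486.5]]
(array([266.1, 461.7, 388.2]), np.float64(79.67214161682126))
(array([262.4, 484.7, 333.8]), np.float64(76.06486547188808))
(array([263.1, 475.1, 357.4]), np.float64(79.56204590726449))
[[ 504.3 -117.1   60. ]
 [ 469.6 -235.6   60. ]
 [ 578.2 -267.    60. ]
 [ 613.4 -150.3   60. ]] [np.float64(114.04119831355575), np.float64(123.41033462306117), np.float64(113.06179567215158), np.float64(121.85197893937499)]
[ 541.4 -192.5] yaw -0.289 res [-0.3  0.4 -0.1  0.6  0.6 -0.5 -0.3 -0.5]
front [ 485.8 -176. ] hinge [ 597. -209.]
gauge [array([ 637.9, -337.2,   20. ]), array([ 447.2, -338.3,   20. ]), array([ 590.8, -314.6,   20. ])]
orange [array([ 420.1, -270.7,   60. ]), array([ 344.9, -182.2,   60. ]), array([ 261.4, -258.6,   60. ]), array([ 342.3, -344.9,   60. ])]
side proj [[342.5 238.3]
 [357.6 218.4]
 [319.7 211.7]
 [302.3 230.6]]
```

Run:
```python
from h import *
np.set_printoptions(precision=1,suppress=True)
t=cv2.imread("pics/top0.png")[310:480,0:300];s=cv2.imread("pics/side0.png")[200:480,400:640]
t=cv2.resize(t,(700,397),interpolation=3);s=cv2.resize(s,None,fx=1.2,fy=1.2)
g=lambda i:np.uint8(255*(i/255)**.5)
cv2.imwrite("pics/lt.png",g(t));cv2.imwrite("pics/ls.png",g(cv2.resize(s,None,fx=1.7,fy=1.7)))
for n in("side","top"):print(ray(n,(320,240))[0])
print(proj("side",[[268,610,0],[268,610,400],[268,500,400]]))
print(atz("side",(445,330),0),atz("top",(250,400),0))
```

```text
[ 441.8 1035.7  707.8]
[ 407.3   -6.2 1425.9]
[[476.1 534. ]
 [537.4 306.5]
 [512.5 250.6]]
[262.1 162.5   0. ] [192.7 161.5   0. ]
```

View pics/lt.png

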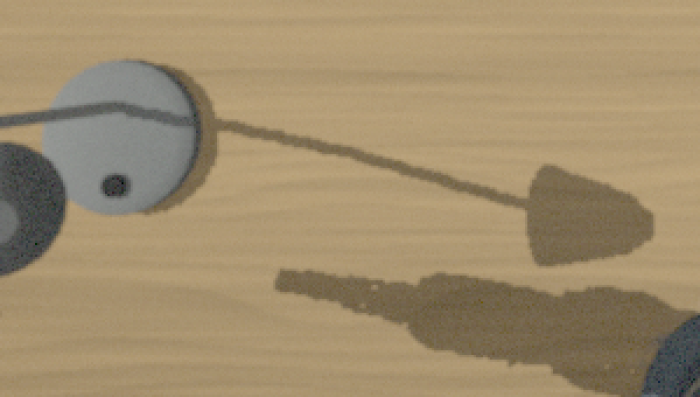

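View pics/ls.png

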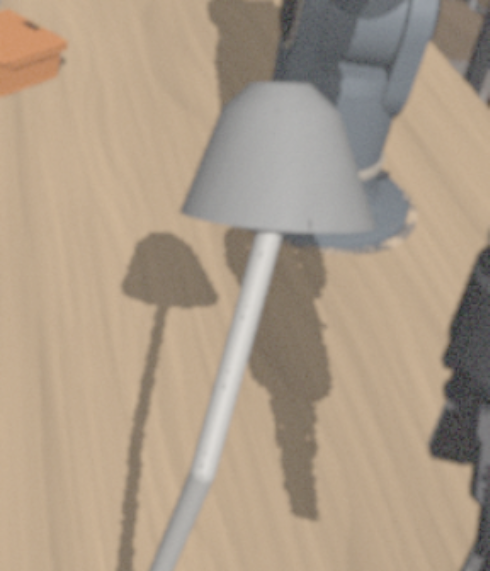

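The disc at (52,368) is a low object on the bench, since a shadow lies across it. The cone is the lamp's shadow. I'll locate the shade from its shadow plus the side view.

Run:
```python
from h import *
np.set_printoptions(precision=1,suppress=True)
# light direction from lid corners BR, FR
px=lambda x,y:(x/6+360,y/6+205)
ds=[]
for a,b in [((470,152),(587,190)),((392,440),(508,468))]:
    d=atz("top",px(*b),0)-atz("top",px(*a),60); ds.append(d/60); print(d/60)
d=np.mean(ds,0); d/=-d[2]
k=300/700; T=lambda x,y:(x*k,y*170/397+310); S=lambda x,y:(x/2.04+400,y/2.04+200)
for name,a,b in [("shade apex",T(652,225),S(275,82)),("rimcentre",T(535,215),S(270,230)),("pole low",T(350,153),S(212,460)),("pole disc",T(195,123),S(160,565))]:
    g=atz("top",a,0);o,r=ray("side",b)
    s=np.linalg.lstsq(np.c_[-d,-r],o-g,rcond=None)[0]
    p,q=g-d*s[0],o+r*s[1]; print(name,g,(p+q)/2,np.linalg.norm(p-q),proj("top",(p+q)/2))
```

```text
[-0.1 -1.  -1. ]
[-0.1 -0.9 -1. ]
shade apex [178.3  93.9   0. ] [231.6 463.8 395.1] 1.7846988105972073 [[ 38.9 413.3]]
rimcentre [188.2 209.    0. ] [229.7 504.9 314.6] 1.4568228532516079 [[ 36.8 406.5]]
pole low [248.7 392.3   0. ] [285.1 647.8 270. ] 3.264088497301711 [[-27.5 372.5]]
pole disc [278.2 546.2   0. ] [266.8 540.4  11. ] 33.17647141615992 [[ 84.  368.2]]
```

>>> play_rows([
  [0,0,-0.1,0,1],
  [0,0,-0.25,0,1],
  [0,0,-0.45,0,1],
  [0,0,-0.65,0,1],
  [0,0,-0.85,0,1],
  [0,0,-1,0,1],
  [0,0,-1,0,1],
])

```text
t: 0.98
tool_pos: [158.0, 658.1, 406.9]
orientation: [0.0, 0.118, 0.993, 0.005]
contact_force: [0.9, 0.1, 0.8]
opening: 0.004
finger_force: 0.0
```

>>> play_rows([
  [0,0,-0.15,0,1],
  [0,0,-0.35,0,1],
  [0,0,-0.55,0,1],
  [0,0,-0.75,0,1],
  [0,0,-0.95,0,1],
  [0,0,-1,0,1],
  [0,0,-1,0,1],
])

```text
t: 1.57
tool_pos: [157.7, 656.7, 552.8]
orientation: [0.0, 0.118, 0.993, 0.003]
contact_force: [-0.3, -0.6, -0.2]
opening: -0.001
finger_force: 0.0
```

Run:
```python
from h import *
np.set_printoptions(precision=2,suppress=True)
o=get_obs();print(o["t"],o["tool_pos"],o["orientation"],o["qpos"],o["contact_force"],o["opening"])
t=snapshot("top");s=snapshot("side");cv2.imwrite("pics/up.png",np.hstack([cv2.resize(t,(400,300)),cv2.resize(s,(400,300))])[:,:,::-1])
```

```text
1.5667 [157.71 656.73 552.81] [0.   0.12 0.99 0.  ] [-1.38  0.4  -0.03  0.97  0.01  1.76 -0.07] [-0.34 -0.64 -0.16] -0.0009897840713087853
```

View pics/up.png

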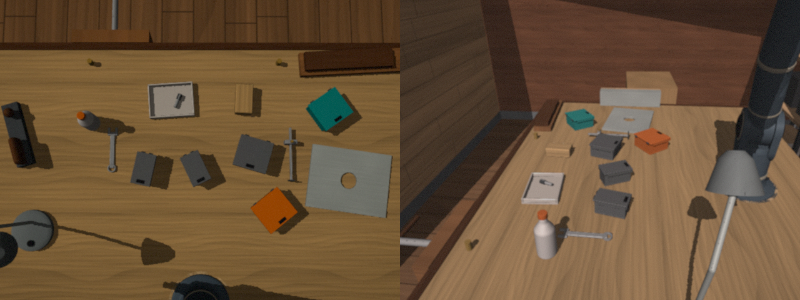

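The dark circle at (0,398) in the full-size top view has not moved, so it is the lamp shade, at about 400 mm. The fingertips are at about 534 mm, clear of it, so I'll swing over and to the right.

>>> play_rows([
  [-0.1,-0.05,0,0,1],
  [-0.25,-0.12,0,0,1],
  [-0.42,-0.21,0,0,1],
  [-0.6,-0.3,0,0,1],
  [-0.78,-0.39,0,0,1],
  [-0.93,-0.46,0,0,1],
  [-0.93,-0.46,0,0,1],
])

```text
t: 2.25
tool_pos: [284.0, 551.2, 549.5]
orientation: [0.002, 0.123, 0.992, -0.002]
contact_force: [1.2, 0.0, -0.1]
opening: 0.001
finger_force: 0.0
```

>>> play_rows([
  [-0.15,-0.1,0,0,1],
  [-0.3,-0.2,0,0,1],
  [-0.45,-0.3,0,0,1],
  [-0.6,-0.4,0,0,1],
  [-0.75,-0.5,0,0,1],
  [-0.9,-0.61,0,0,1],
])

```text
t: 2.75
tool_pos: [387.9, 434.2, 548.4]
orientation: [-0.001, 0.118, 0.993, -0.001]
contact_force: [0.6, 0.2, -0.6]
opening: 0.003
finger_force: 0.0
```

>>> play_rows([
  [-0.12,-0.14,0,0,1],
  [-0.24,-0.28,0,0,1],
  [-0.36,-0.43,0,0,1],
  [-0.48,-0.57,0,0,1],
  [-0.6,-0.71,0,0,1],
  [-0.72,-0.85,0,0,1],
])

```text
t: 3.25
tool_pos: [462.5, 284.5, 548.6]
orientation: [-0.001, 0.118, 0.993, -0.001]
contact_force: [-0.1, -0.5, -0.4]
opening: 0.0
finger_force: 0.0
```

>>> play_rows([
  [-0.06,-0.16,0,0,1],
  [-0.12,-0.31,0,0,1],
  [-0.18,-0.47,0,0,1],
  [-0.24,-0.63,0,0,1],
  [-0.3,-0.78,0,0,1],
  [-0.36,-0.94,0,0,1],
])

```text
t: 3.75
tool_pos: [481.3, 135.3, 548.5]
orientation: [-0.001, 0.118, 0.993, -0.001]
contact_force: [0.1, 0.5, 0.0]
opening: 0.006
finger_force: 0.0
```

>>> play_rows([
  [-0.04,-0.16,0.1,0,1],
  [-0.09,-0.32,0.25,0,1],
  [-0.13,-0.48,0.45,0,1],
  [-0.18,-0.64,0.65,0,1],
  [-0.22,-0.8,0.85,0,1],
  [-0.27,-0.96,1,0,1],
  [-0.27,-0.96,1,0,1],
])

```text
t: 4.33
tool_pos: [483.6, -18.7, 394.2]
orientation: [-0.005, 0.122, 0.992, -0.002]
contact_force: [-0.4, -0.2, -0.0]
opening: -0.001
finger_force: 0.0
```

>>> play_rows([
  [-0.04,-0.16,0.15,0,1],
  [-0.09,-0.32,0.35,0,1],
  [-0.13,-0.48,0.55,0,1],
  [-0.18,-0.64,0.75,0,1],
  [-0.22,-0.8,0.9,0,1],
  [-0.27,-0.96,1,0,1],
  [-0.27,-0.96,1,0,1],
  [-0.27,-0.96,1,0,1],
])

```text
t: 5.0
tool_pos: [491.5, -162.8, 248.6]
orientation: [-0.002, 0.119, 0.993, -0.0]
contact_force: [1.0, 0.4, -0.4]
opening: -0.001
finger_force: 0.0
```

>>> play_rows([
  [-0.01,-0.05,0.1,0.016,1],
  [-0.02,-0.1,0.3,0.016,1],
  [-0.02,-0.1,0.5,0.016,1],
  [-0.02,-0.1,0.7,0.016,1],
  [-0.02,-0.1,0.85,0.016,1],
  [-0.02,-0.1,0.95,0.016,1],
  [-0.02,-0.1,1,0.016,1],
  [-0.02,-0.1,1,0.016,1],
  [-0.02,-0.1,1,0.016,1],
])

```text
t: 5.75
tool_pos: [493.3, -176.4, 100.9]
orientation: [0.0, 0.142, 0.99, 0.0]
contact_force: [1.1, -0.5, 0.9]
opening: -0.002
finger_force: 0.0
```

Run:
```python
from h import *
np.set_printoptions(precision=2,suppress=True)
o=get_obs();print(o["t"],o["tool_pos"],o["orientation"],o["qpos"],o["contact_force"])
t=snapshot("top");s=snapshot("side")
cv2.imwrite("pics/pre.png",np.hstack([cv2.resize(t[180:330,330:480],(400,400),interpolation=2),cv2.resize(s[150:270,270:390],(400,400),interpolation=2)])[:,:,::-1])
```

```text
5.75 [ 493.32 -176.44  100.92] [0.   0.14 0.99 0.  ] [-0.12  0.45  0.48  2.05 -0.31  0.71  1.85] [ 1.06 -0.47  0.86]
```

View pics/pre.png

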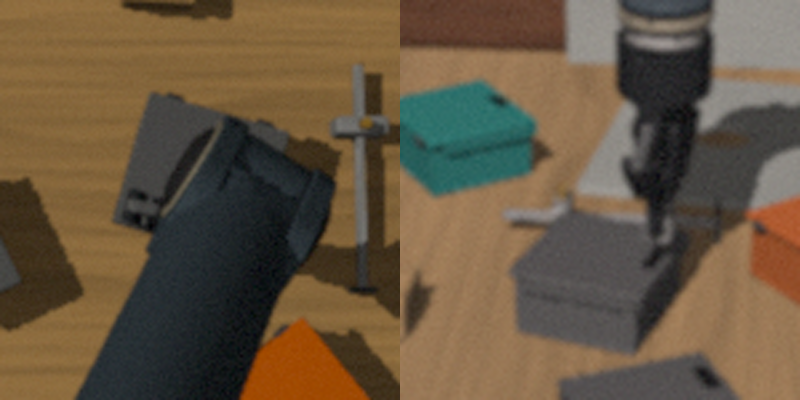

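The side view shows the shut fingers just above the thumb mark at the front edge, at about (650,255) in the crop. Now I'll press.

>>> play_rows([
  [0.01,0,0.06,0,1],
  [0.01,0,0.12,0,1],
  [0.01,0,0.13,0,1],
  [0.01,0,0.14,0,1],
  [0.01,0,0.15,0,1],
  [0.01,0,0.16,0,1],
  [0.01,0,0.16,0,1],
  [0.01,0,0.16,0,1],
  [0.01,0,0.16,0,1],
])

```text
t: 6.6
tool_pos: [491.6, -176.8, 76.4]
orientation: [0.0, 0.143, 0.99, -0.0]
contact_force: [-0.2, 0.1, 1.0]
opening: -0.003
finger_force: 0.3
```

>>> play_rows([
  [0,0,0.01,0,1],
  [0,0,0.015,0,1],
  [0,0,0.02,0,1],
  [0,0,0.02,0,1],
  [0,0,0.02,0,1],
])

```text
t: 7.02
tool_pos: [491.6, -176.8, 73.5]
orientation: [0.0, 0.143, 0.99, -0.0]
contact_force: [-1.3, -0.4, 4.7]
opening: 0.003
finger_force: 1.9
```

>>> play_rows([
  [0,0,0.007,0,1],
  [0,0,0.012,0,1],
  [0,0,0.012,0,1],
])

```text
t: 7.27
tool_pos: [491.7, -176.8, 72.9]
orientation: [0.0, 0.143, 0.99, 0.0]
contact_force: [-3.6, 2.0, 15.7]
opening: 0.003
finger_force: 8.1
```

The lid is on its firm stop, so the catch is free. Next I'll take the finger back towards the robot and up, so the lid can spring open.

>>> play_rows([
  [0.02,0,-0.06,0,1],
  [0.2,0,-0.13,0,1],
  [0.45,0,-0.2,0,1],
  [0.55,0,-0.25,0,1],
  [0.55,0,-0.3,0,1],
  [0.55,0,-0.3,0,1],
  [0.55,0,-0.3,0,1],
  [0.55,0,-0.3,0,1],
  [0.55,0,-0.3,0,1],
  [0.55,0,-0.3,0,1],
  [0.55,0,-0.3,0,1],
  [0.55,0,-0.3,0,1],
])

```text
t: 8.27
tool_pos: [412.2, -153.4, 116.1]
orientation: [-0.0, 0.143, 0.99, -0.0]
contact_force: [0.2, -1.1, 0.5]
opening: -0.005
finger_force: 0.0
```

Run:
```python
from h import *
np.set_printoptions(precision=2,suppress=True)
o=get_obs();print(o["t"],o["tool_pos"],o["contact_force"])
s=snapshot("side");t=snapshot("top")
cv2.imwrite("pics/ajar.png",np.hstack([cv2.resize(t[180:330,330:480],(400,400),interpolation=2),cv2.resize(s[150:270,270:390],(400,400),interpolation=2)])[:,:,::-1])
u=np.array([.958,-.285]);h=np.array([597,-209.])
for th in (0,.7,1.0,1.3): # front top corners
    x=-116*np.cos(th)+5*np.sin(th);z=55+116*np.sin(th)+5*np.cos(th)
    P=[[*(h+x*u+w*np.array([.285,.958])),z] for w in(62,-62)]
    print(th,((proj("side",P)-[270,150])*400/120+[400,0]))
```

```text
8.2667 [ 412.2  -153.4   116.15] [ 0.23 -1.14  0.48]
0 [[641.39 294.32]
 [691.81 227.88]]
0.7 [[605.98 204.36]
 [659.88 142.94]]
1.0 [[573.56 173.37]
 [629.8  114.04]]
1.3 [[535.03 151.88]
 [593.78  94.26]]
```

View pics/ajar.png

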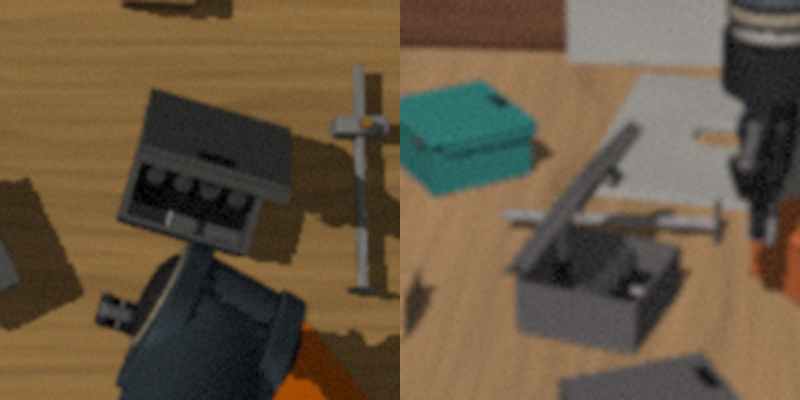

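The lid is ajar at about 1.0 rad: its front corner is at about (575,170) in the crop, as the model predicts. The finger is clear. I'll raise the tip to about 118 mm and push horizontally against the front edge.

>>> play_rows([
  [0,0,-0.15,0,1],
  [-0.1,0,-0.15,0,1],
  [-0.25,0,-0.15,0,1],
  [-0.4,0,-0.15,0,1],
  [-0.5,0,-0.15,0,1],
  [-0.6,0,-0.15,0,1],
  [-0.66,0,-0.15,0,1],
  [-0.72,0,-0.15,0,1],
  [-0.78,0,-0.15,0,1],
  [-0.84,0,-0.15,0,1],
  [-0.9,0,-0.15,0,1],
  [-0.95,0,-0.15,0,1],
])

```text
t: 9.37
tool_pos: [549.8, -193.7, 139.0]
orientation: [0.0, 0.142, 0.99, -0.0]
contact_force: [-0.4, 0.3, -0.1]
opening: -0.003
finger_force: 0.3
```

>>> play_rows([
  [-0.05,0,0,0,1],
  [-0.1,0,0,0,1],
  [-0.14,0,0,0,1],
  [-0.18,0,0,0,1],
  [-0.22,0,0,0,1],
  [-0.25,0,0,0,1],
  [-0.28,0,0,0,1],
  [-0.3,0,0,0,1],
  [-0.32,0,0,0,1],
  [-0.32,0,0,0,1],
])

```text
t: 10.2
tool_pos: [594.6, -207.0, 138.5]
orientation: [-0.001, 0.143, 0.99, 0.0]
contact_force: [-2.0, 0.9, -0.2]
opening: 0.002
finger_force: 1.4
```

Run:
```python
from h import *
s=snapshot("side");t=snapshot("top")
cv2.imwrite("pics/push.png",np.hstack([cv2.resize(t[180:330,330:480],(400,400),interpolation=2),cv2.resize(s[150:270,270:390],(400,400),interpolation=2)])[:,:,::-1])
```

```text
(no output)
```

View pics/push.png

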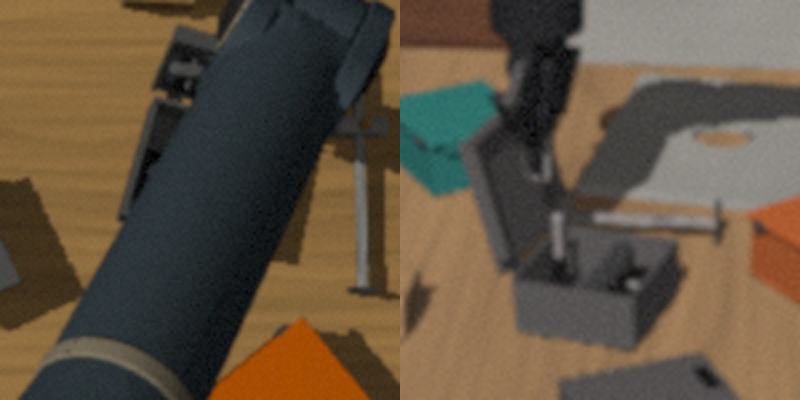

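The lid leans back past upright: its top edge is at about (470,140), left of its hinge at (510,265). I'll withdraw and let it settle.

>>> play_rows([
  [0.1,0,0,0,1],
  [0.25,0,0,0,1],
  [0.45,0,0,0,1],
  [0.65,0,0,0,1],
  [0.8,0,-0.1,0,1],
  [0.95,0,-0.3,0,1],
  [0.95,0,-0.5,0,1],
  [0.95,0,-0.7,0,1],
  [0.95,0,-0.7,0,1],
  [0.95,0,-0.7,0,1],
  [0.95,0,-0.7,0,1],
  [0.95,0,-0.7,0,1],
])

```text
t: 11.3
tool_pos: [457.8, -166.6, 242.9]
orientation: [-0.001, 0.143, 0.99, -0.0]
contact_force: [-1.1, -0.6, -0.0]
opening: 0.002
finger_force: 0.0
```

>>> play_rows([
  [0,0,0,0,1],
  [0,0,0,0,1],
  [0,0,0,0,1],
  [0,0,0,0,1],
  [0,0,0,0,1],
  [0,0,0,0,1],
  [0,0,0,0,1],
  [0,0,0,0,1],
  [0,0,0,0,1],
  [0,0,0,0,1],
  [0,0,0,0,1],
  [0,0,0,0,1],
])

```text
t: 12.3
tool_pos: [458.2, -166.8, 244.0]
orientation: [0.0, 0.143, 0.99, 0.0]
contact_force: [-0.3, 0.4, -0.4]
opening: 0.002
finger_force: 0.0
```

Run:
```python
from h import *
np.set_printoptions(precision=1,suppress=True)
s=snapshot("side");t=snapshot("top")
cv2.imwrite("pics/end.png",np.hstack([cv2.resize(t[180:330,330:480],(400,400),interpolation=2),cv2.resize(s[150:270,270:390],(400,400),interpolation=2)])[:,:,::-1])
u=np.array([.958,-.285]);h=np.array([597,-209.])
for th in (1.57,1.68,1.8):
    x=-116*np.cos(th)+5*np.sin(th);z=55+116*np.sin(th)+5*np.cos(th)
    P=[[*(h+x*u+w*np.array([.285,.958])),z] for w in(62,-62)]
    print(th,((proj("side",P)-[270,150])*400/120+[400,0]),((proj("top",P)-[330,180])*400/150))
```

```text
1.57 [[498.4 142.5]
 [559.3  85.9]] [[165.5  63.5]
 [318.  108. ]]
1.68 [[483.7 141.5]
 [545.4  85.2]] [[169.8  48.4]
 [322.   92.8]]
1.8 [[468.2 142.3]
 [530.7  86.2]] [[174.   32.7]
 [325.7  77. ]]
```

View pics/end.png

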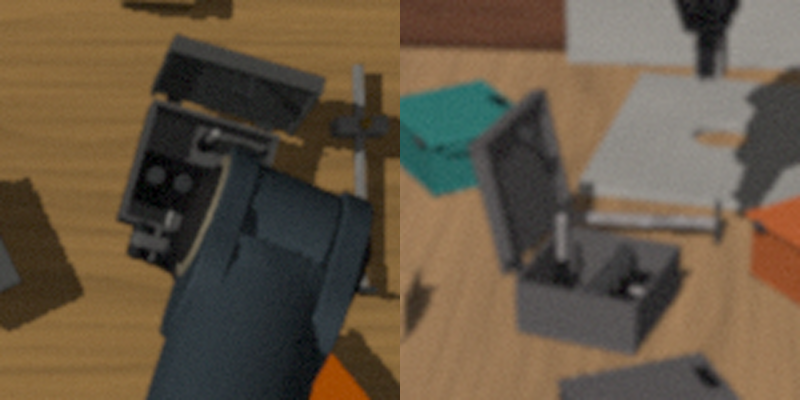

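The lid's top corners are at (176,35) and (325,77) in the top crop, matching the 1.8 rad stop. The organizer hasn't moved and the robot is clear, so I'm handing in.

```bash
python3 -c "
from cell import *
print(sign_off())"
```

```text
the job is handed in; nothing more can be done
None
```

The widest organizer's lid was pressed free, sprang ajar by itself, and was pushed past upright to rest open at about its 1.8 rad stop; the robot is clear, the job is handed in, and no verdict was returned.

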